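Go up one feeler size in the web tensioner

ROBOT

A 6-joint arm with a two-finger parallel gripper is mounted at the origin on the work surface; the furniture and walls round the work are solid. World frame = base frame: x ahead of the robot, y to its left, z up, the work surface at z = 0. Lengths are in m, angles in rad, forces in N, time in s.
With the tool pointing down it reaches from about 0.275 to 0.875 m from the base axis. Payload 12.5 kg.
Tool frame: the origin (TCP) lies on the centre line of the jaws, within the pads' length; the fingertips stand r.finger_overhang ahead of it and the grasp point (between the pads) lies 3 mm ahead of it (r.finger_overhang is the distance from the TCP to the fingertips, in m); z points along the fingers, y is the direction in which the jaws open and shut (so a half turn about z gives the same grasp; the last joint's range is limited). The gripper opens to 85 mm and grips with 20 to 120 N. Pads are 22 mm wide; open, the fingers measure 114 mm over their backs; the gripper's body (76 mm by 85 mm) begins 54 mm behind the grasp point. The pads swing forward as they close: fully open they stand 13 mm farther back than shut.
Start: joints at [1.081, 0.351, 1.652, -0, 1.139, -0.085], TCP at [0.217, 0.506, 0.215] pointing down, gripper open.
Joint ranges: [-2.75, 2.75], [-0.79, 2.1], [0.01, 2.65], [-1.57, 4.71], [0.07, 3.14], [-2.87, 2.87]. Speed limits (rad/s): [2.22, 2.22, 2.79, 3.14, 3.14, 3.14].

INTERFACE

Orientations are given as a unit quaternion [x, y, z, w].
In Python, from cell import r, optics gives the robot as it stands. The module is installed in compiled form; this text tells all that it offers. Calls block until the motion is done:
- r.move_to(position, orientation): joint-space move of the TCP to a pose.
- r.move_linear(position, rot=None, vel=0.15): straight line of the TCP; rot=None keeps the orientation; vel is the mean speed in m/s.
- r.set_joints(angles): joint-space move.
- r.set_gripper(opening, squeeze=None): opening from 0.0 (shut) to 1.0 (fully open); squeeze is the grip in N (None keeps the last); returns when the fingers have stopped.
- r.sleep(seconds).
- r.inverse_kinematics(position, orientation): joint angles nearest the present ones, or None.
- optics.get_image(name): name is "scene" or "top" or "wrist"; returns a dict with "pixels" (400x640x3 uint8, red, green, blue), "depth" (400x640 float32, m along the optical axis (not along the pixel's ray), 0 where there is no reading), "fx", "fy", "cx", "cy" (pixels), "camera_from_world" (4x4, takes a point from world to camera coordinates); the wrist camera has in their place "mount" (4x4, takes a point from camera to tool coordinates, whose origin is the TCP and whose axes are the flange's). Camera axes: x right, y down, z forward; pixel columns grow to the right and rows downward; lengths in m; the calibration is good to about 2 mm. A picture is of the moment at which its call begins: read the wrist's pose just before it.
A pose or a line that the arm cannot do raises r.PlanningError and nothing moves.
- r.hand_in(): hands the job in, once; it reports no verdict.
Readings, each from a call of its own:
- r.current_t(): time.
- r.current_q(): joint angles.
- r.current_qvel(): joint speeds.
- r.current_effort(): joint torques, N m.
- r.current_tool_pos(): TCP position.
- r.current_ee_rot(): TCP orientation.
- r.current_contact_force(): force on the tool from outside, world axes, zero at the start.
- r.current_torque(): the same for the moment, N m.
- r.current_opening(): opening from 0.0 (shut) to 1.0 (fully open).
Only numpy, scipy, OpenCV 4.12 (cv2) and the standard library are available. Lean on these libraries where they do the work, as an engineer would, in place of code of your own. Each camera call takes 0.05 s, during which the arm holds its last target.

TASK

The slim feeler gauge standing loose between the two plates of the web tensioner is too thin: lift it out and slide it fully home in the empty middle slot of the gauge rack, and let go of it. Then take the next size up from the rack (the gauge with the middle blade thickness and the middle grip height, not the tallest) and slide its blade upright down between the tensioner's plates until it drags and the dark line across the blade is level with the plates' top edges, stopping short of the bed. Finish holding it there, still gripped; leave the tallest gauge and the other things on the table alone.

Things in the scene. Friction and masses are not known exactly. Their poses are not given: they have to be found in the camera images.
- tensioner: Grey web tensioner fixed to the table: base 150 x 96 mm, 14 mm thick (its top is the bed of the gap), brackets 48 mm high near its x ends, two upright plates 60 mm wide (y), tops 64 mm above the table. Origin: centre of the underside, right under the gap. The gap runs along y, 4.5 mm wide (x) at rest; its top 10 mm flares to about 17 mm.
- gap_mouth (a point): Middle of the gap at the height of the plates' top edges (64 mm above the table, 50 mm above the bed). Axes as the tensioner's. Pushing the middle gauge down between the plates takes about 5 to 15 N.
- near_plate: Aluminium plate on the tensioner's -x side; axes and origin as the tensioner's. A spring pushes it inward (about 5 N) against a stop; it gives way outward by up to 6 mm.
- far_plate: Aluminium plate on the tensioner's +x side, sprung in the same way; axes and origin as the tensioner's.
- rack: Wooden rack fixed to the table, 50 x 200 x 62 mm (x, y, z), origin: centre of its underside. Three equal upright slots in line at y = -60, 0, +60 mm, each 11 (x) x 28 mm (y), 50 deep (floor 12 mm above the table), mouth chamfer 3 mm. The middle one is empty, the outer two hold the middle and the stout gauge, either way round. A gauge that is home stands on the slot floor, leaning up to 10 degrees.
- slim_gauge: Slim feeler gauge. Steel blade 3.5 mm thick (own x), 24 wide (y), 62 long, its lowest 3 mm half as thick; black upright grip 14 thick (x), 28 wide (y), 34 mm tall; a dark line crosses the blade 35 mm above the tip. About 70 g. Origin: centre of the blade's tip, z up along the gauge. It starts standing on the bed in the tensioner's gap, with its y along the gap.
- slim_gauge_centre (a point): Centre of the slim gauge's grip, 79 mm above its tip; axes as the gauge's.
- middle_gauge: Middle feeler gauge, the next size up. Steel blade 7.5 mm thick (own x), 24 wide (y), 62 long, its lowest 3 mm half as thick; black upright grip 14 thick (x), 28 wide (y), 42 mm tall; a dark line crosses the blade 35 mm above the tip. About 70 g. Origin: centre of the blade's tip, z up along the gauge. It starts standing in one of the rack's outer slots.
- middle_gauge_centre (a point): Centre of the middle gauge's grip, 83 mm above its tip; axes as the gauge's.
- stout_gauge: Stout feeler gauge, the tallest, not to be used. Steel blade 9.5 mm thick (own x), 24 wide (y), 62 long, its lowest 3 mm half as thick; black upright grip 14 thick (x), 28 wide (y), 52 mm tall; a dark line crosses the blade 35 mm above the tip. About 70 g. Origin: centre of the blade's tip. It stands in the other outer slot of the rack.
- cork_block: Bystander: cork sanding block, 60 x 100 x 34 mm. Origin: centre of the underside.
Not all that is in view belongs to the job. What is shaped like the middle_gauge but blue is not meant.

How it is judged:
On the way:
1. the slim gauge stands home in the rack's middle slot, let go (x of slim_gauge in the frame of rack between -0.008 and 0.008 m and y of slim_gauge in the frame of rack between -0.012 and 0.012 m and z of slim_gauge in the frame of rack below 0.017 m and angle between slim_gauge's own z axis and vertical below 0.3 rad and contact force between the fingers and slim_gauge below 0.2 N), for 0.2 s.
At the end, for the whole second after the job is handed in: Slim gauge in the middle slot, tip within 5 mm of its floor, let go. Middle gauge between the plates, within 20 mm of mid-gap, tilt under 0.12 rad, in line within 0.2 rad, dark line within 7 mm of the plates' tops, each plate pressing over 1 N, still, gripped over 2 N (all of step 1 and z of middle_gauge in the frame of tensioner between 0.022 and 0.036 m and x of middle_gauge in the frame of tensioner between -0.007 and 0.007 m and y of middle_gauge in the frame of tensioner between -0.02 and 0.02 m and angle between middle_gauge's own z axis and vertical below 0.12 rad and angle between the y axis of middle_gauge and the y axis of tensioner, either way round below 0.2 rad and contact force between middle_gauge and near_plate above 1 N and contact force between middle_gauge and far_plate above 1 N and contact force between the fingers and middle_gauge above 2 N and linear speed of middle_gauge below 0.01 m/s); the arm keeps its last pose, push and grip.
It fails at once if the stout gauge is moved by more than 20 mm (distance of stout_gauge from where it was at the start of the episode above 0.02 m).
It fails at once if the cork block is moved by more than 30 mm (distance of cork_block from where it was at the start of the episode above 0.03 m).
It also fails if it takes over 64 s, if anything falls off the work surface, if the arm or the gripper's body presses on something with over 40 N, if the wrist force passes 120 N, or if a joint passes its speed limit or range.

## Working session

There is one attempt and no reset: what is moved stays moved. The work goes in short steps, each a Python script; the robot and the scene stay as the last script left them, time stands still between calls to the robot, and variables do not carry over. Pictures are saved under pics/ and viewed, and the job is handed in when it is done.

```bash
mkdir -p pics; cat > h.py <<'E'
import numpy as np, cv2
from cell import r, optics
def snap(name, fn, crop=None, scale=1):
    d=optics.get_image(name); p=d["pixels"][:,:,::-1]
    np.savez('pics/'+fn+'.npz',**d)
    if crop: x0,y0,x1,y1=crop; p=p[y0:y1,x0:x1]
    if scale!=1: p=cv2.resize(p,None,fx=scale,fy=scale,interpolation=cv2.INTER_CUBIC)
    cv2.imwrite('pics/'+fn+'.png',p); return d
def crop(fn,c,scale,out):
    d=np.load('pics/'+fn+'.npz'); p=d["pixels"][c[1]:c[3],c[0]:c[2],::-1]
    cv2.imwrite('pics/'+out+'.png',cv2.resize(p,None,fx=scale,fy=scale,interpolation=cv2.INTER_CUBIC))
def world(d,u,v,z=None):
    T=np.linalg.inv(d["camera_from_world"]) if "camera_from_world" in d else d["T"]
    ray=np.array([(u-d["cx"])/d["fx"],(v-d["cy"])/d["fy"],1.])
    if z is None:
        return T[:3,:3]@(ray*d["depth"][int(v),int(u)])+T[:3,3]
    w=T[:3,:3]@ray; s=(z-T[2,3])/w[2]; return T[:3,3]+s*w
E
python3 - <<'E'
from h import *
snap('scene','s0');snap('top','t0')
print(r.finger_overhang,r.current_t(),r.current_ee_rot(),r.current_contact_force())
for n in('s0','t0'):
    print(np.load('pics/%s.npz'%n)["camera_from_world"].round(3))
E
```

```text
0.022 0.1 [ 2.01005283e-01  9.79590010e-01 -5.20166266e-04 -1.34148325e-04] [-0.40220438 -0.61820744  0.03632042]
[[ 0.481 -0.876  0.022 -0.228]
 [-0.396 -0.239 -0.887  0.306]
 [ 0.782  0.418 -0.462  0.458]
 [ 0.     0.     0.     1.   ]]
[[-0.016 -1.     0.002  0.038]
 [-0.981  0.015 -0.191  0.542]
 [ 0.191 -0.005 -0.982  0.953]
 [ 0.     0.     0.     1.   ]]
```

View pics/s0.png

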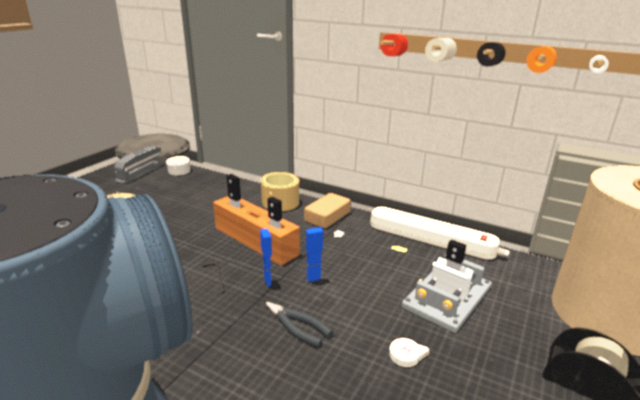

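View pics/t0.png

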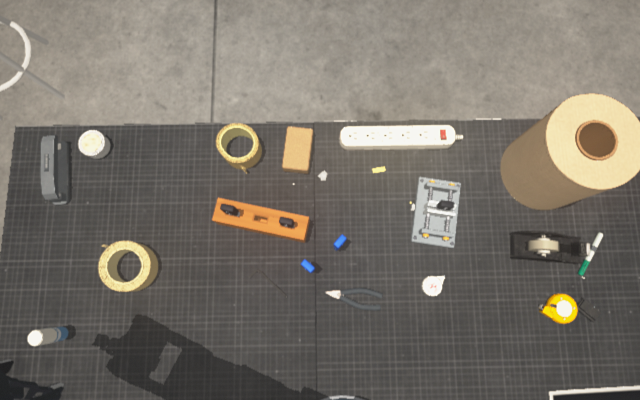

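```bash
python3 - <<'E'
from h import *
crop('s0',(200,165,360,295),5,'s0a');crop('t0',(205,185,355,280),5,'t0a');crop('t0',(395,165,475,260),6,'t0b')
crop('s0',(390,225,510,330),6,'s0b')
E
```

```text
(no output)
```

View pics/s0a.png

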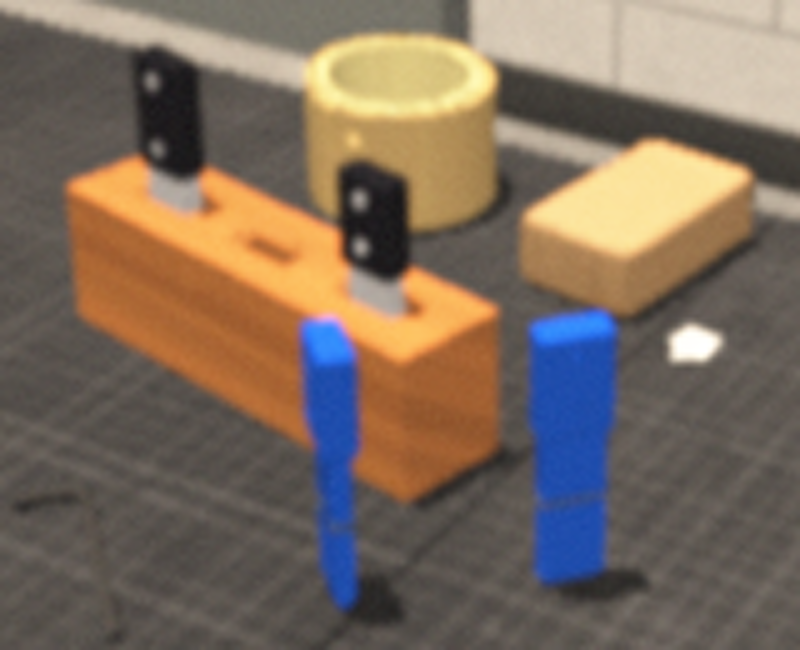

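View pics/t0a.png

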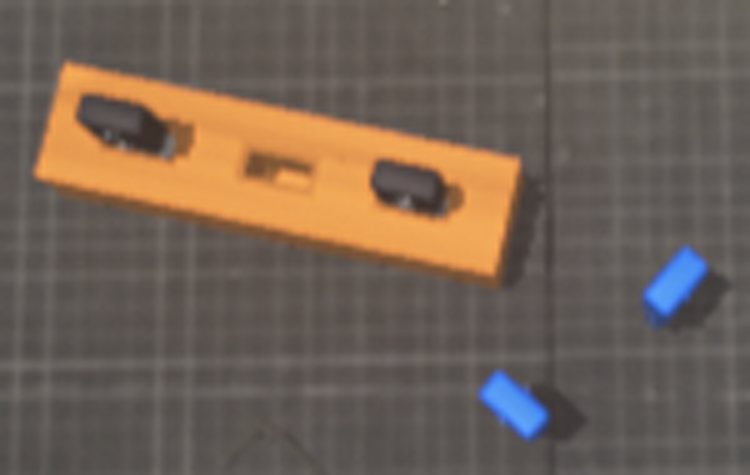

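View pics/t0b.png

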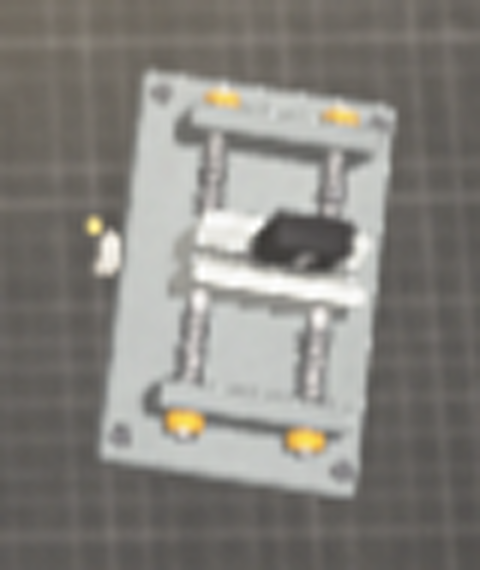

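View pics/s0b.png

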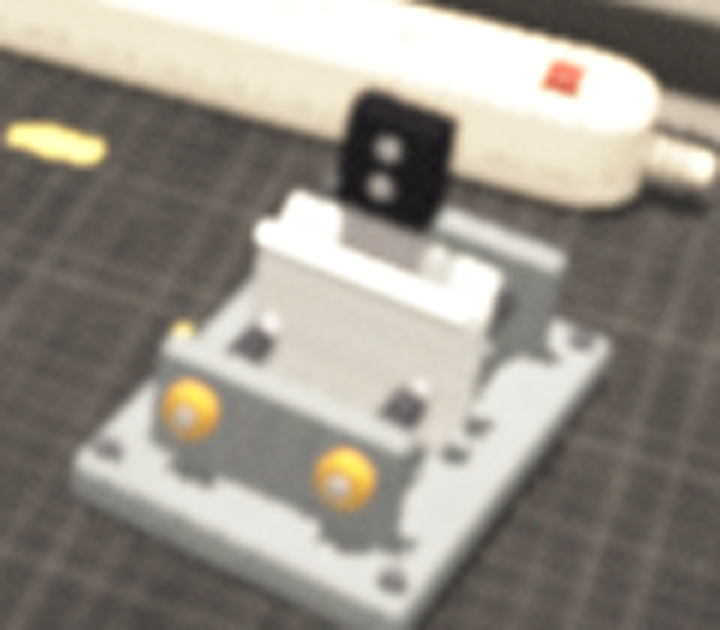

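The black gauges in the rack are at scene (233,188) and (275,208). The left one is farther away and its grip still looks longer, so it is the stout gauge and the right one is the middle gauge. The blue lookalikes at (267,258) and (314,255) are excluded. The slim gauge is in the tensioner at (456,252).

```bash
python3 - <<'E'
from h import *
d=np.load('pics/t0.npz'); s=np.load('pics/s0.npz')
def P(pts,sc,off,z): 
    W=np.array([world(d,p[0]/sc+off[0],p[1]/sc+off[1],z) for p in pts]);return W
R=P([(65,62),(520,157),(500,283),(37,180)],5,(205,185),.062)
print(R.round(4),R.mean(0).round(4)); 
T=P([(147,70),(395,105),(355,495),(102,460)],6,(395,165),.014)
print(T.round(4),T.mean(0).round(4))
for W in(R,T):
    for i in range(4):
        e=W[(i+1)%4]-W[i]; print(np.linalg.norm(e).round(4),np.degrees(np.arctan2(e[1],e[0])).round(2))
# grips top centre
for n,u,v,z in (('stout',115,110,.126),('mid',408,180,.116)): print(n,P([(u,v)],5,(205,185),z).round(4))
print('slim',P([(308,232)],6,(395,165),.110).round(4))
w=optics.get_image('wrist'); print(w['mount'].round(3),w['fx'])
E
```

```text
[[0.5475 0.2573 0.062 ]
 [0.5033 0.0625 0.062 ]
 [0.4497 0.0714 0.062 ]
 [0.4966 0.2678 0.062 ]] [0.4993 0.1648 0.062 ]
[[ 0.5983 -0.1881  0.014 ]
 [ 0.5833 -0.2811  0.014 ]
 [ 0.4365 -0.2558  0.014 ]
 [ 0.4508 -0.1633  0.014 ]] [ 0.5172 -0.2221  0.014 ]
0.1998 -102.79
0.0543 170.54
0.2019 76.58
0.052 -11.59
0.0942 -99.17
0.149 170.22
0.0935 81.19
0.1496 -9.51
stout [[0.5147 0.2222 0.126 ]]
mid [[0.4862 0.106  0.116 ]]
slim [[ 0.5177 -0.2188  0.11  ]]
[[ 0.    -0.948 -0.317  0.081]
 [ 1.     0.     0.001  0.001]
 [-0.001 -0.317  0.948 -0.159]
 [ 0.     0.     0.     1.   ]] 358.5560469640454
```

```bash
cat >> h.py <<'E'
from scipy.spatial.transform import Rotation as Ro
def quat(yaw,sgn=1,tilt=0):
    y=sgn*np.array([np.cos(yaw),np.sin(yaw),0]); z=np.array([0,0,-1.]); x=np.cross(y,z)
    return Ro.from_matrix(np.c_[x,y,z]).as_quat()
TY=np.radians(-9.5); RY=np.radians(-13.0)
def wsnap(fn,**k):
    T=np.eye(4); T[:3,:3]=Ro.from_quat(r.current_ee_rot()).as_matrix(); T[:3,3]=r.current_tool_pos()
    d=snap('wrist',fn,**k); d=dict(d); d['T']=T@d['mount']; np.savez('pics/'+fn+'.npz',**d); return d
E
python3 - <<'E'
from h import *
for s in(1,-1):
    for p,y in(((.517,-.22,.2),TY),((.5,.165,.2),RY)):
        print(s,p,r.inverse_kinematics(p,quat(y,s)))
E
```

```text
1 (0.517, -0.22, 0.2) [-4.85176389e-01  3.87942658e-01  1.63687510e+00 -4.44089210e-16
  1.11677490e+00 -3.19370110e-01]
1 (0.5, 0.165, 0.2) [ 2.30316887e-01  3.24990162e-01  1.72858003e+00 -4.44089210e-16
  1.08802246e+00  4.57209689e-01]
-1 (0.517, -0.22, 0.2) [-4.85176389e-01  3.87942658e-01  1.63687510e+00 -4.44089210e-16
  1.11677490e+00  2.82222254e+00]
-1 (0.5, 0.165, 0.2) [ 2.30316887e-01  3.24990162e-01  1.72858003e+00 -4.44089210e-16
  1.08802246e+00 -2.68438296e+00]
```

```bash
python3 - <<'E'
from h import *
r.move_to([.5,.145,.27],quat(RY)); wsnap('w1')
r.move_to([.517,-.24,.24],quat(TY)); wsnap('w2'); print(r.current_t())
E
```

```text
3.3833
```

View pics/w1.png

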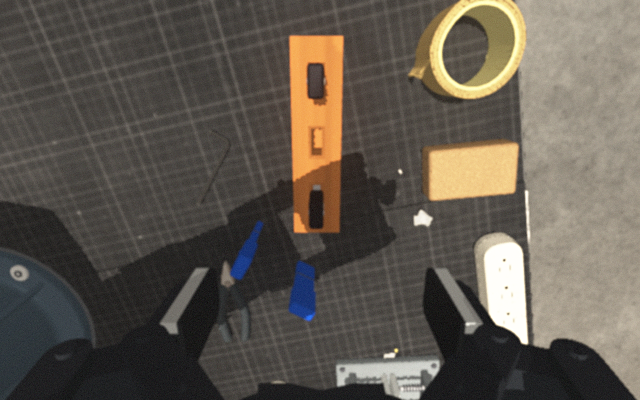

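View pics/w2.png

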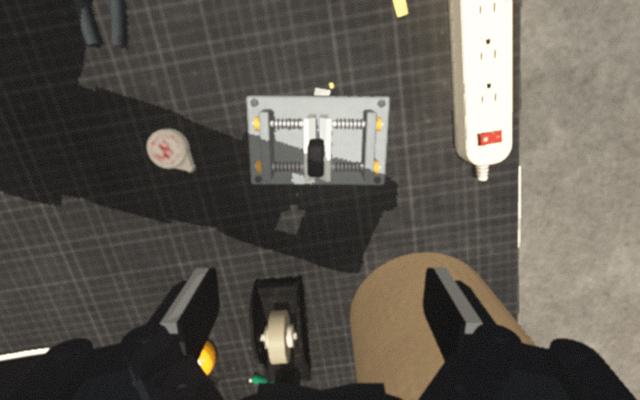

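```bash
python3 - <<'E'
from h import *
crop('w1',(270,25,370,245),2.7,'w1a');crop('w2',(235,85,400,195),4.8,'w2a')
E
```

```text
(no output)
```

View pics/w1a.png

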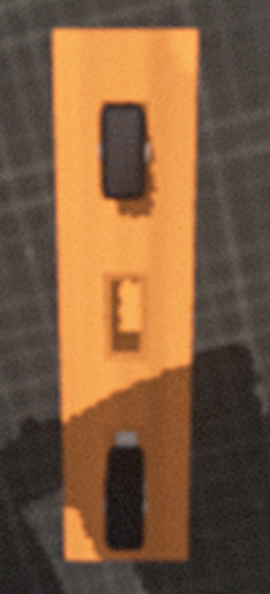

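View pics/w2a.png

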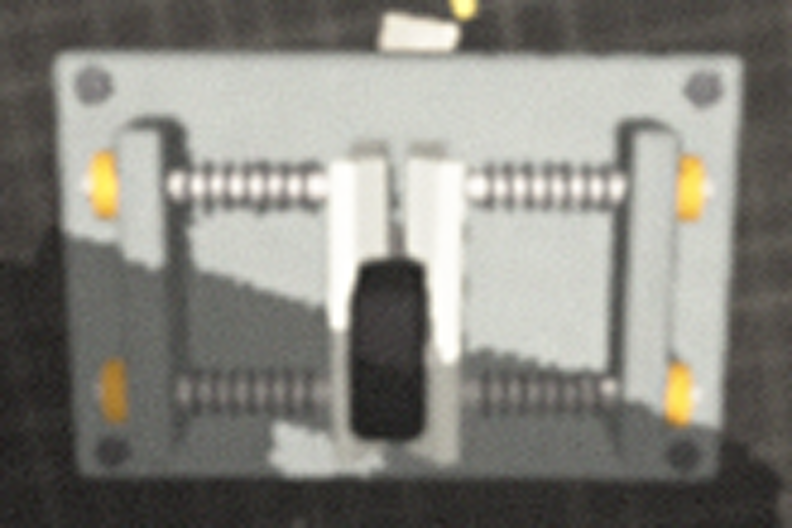

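```bash
python3 - <<'E'
from h import *
d1=np.load('pics/w1.npz');d2=np.load('pics/w2.npz')
def Q(d,pts,sc,off,z): return np.array([world(d,p[0]/sc+off[0],p[1]/sc+off[1],z) for p in pts])
def rep(W):
    print(W.mean(0).round(4))
    for i in range(4):
        e=W[(i+1)%4]-W[i]; print(np.linalg.norm(e).round(4),np.degrees(np.arctan2(e[1],e[0])).round(2))
t=lambda p,z:Q(d2,p,4.8,(235,85),z); a=lambda p,z:Q(d1,p,2.7,(270,25),z)
T=t([(57,55),(742,57),(717,472),(80,475)],.014);rep(T)
print('plates',t([(330,155),(463,158),(460,462),(350,462)],.064).round(4), t([(397,158)],.064).round(4))
print('slim -y edge top',t([(352,436),(420,440)],.110).round(4))
Rk=a([(52,28),(198,28),(188,560),(66,560)],.062);rep(Rk)
print('slot',a([(105,272),(148,272),(148,357),(107,357)],.062).mean(0).round(4))
print('mid -y edge top',a([(107,548),(143,548)],.116).round(4))
for n,W0,yaw,p in(('slim in T',T.mean(0),TY,t([(386,438)],.110)[0]),('mid in R',Rk.mean(0),RY,a([(125,548)],.116)[0])):
    print(n,(Ro.from_euler('z',-yaw).as_matrix()@(p-W0)).round(4))
# depth check
print([world(d2,u,v).round(4) for u,v in((316,150),(316,172),(345,110),(300,100))])
print([world(d1,u,v).round(4) for u,v in((316,215),(316,75),(316,165))])
E
```

```text
[ 0.5181 -0.2207  0.014 ]
0.1477 -9.58
0.093 -99.53
0.1483 170.86
0.0941 80.11
plates [[ 0.5106 -0.1883  0.064 ]
 [ 0.5356 -0.193   0.064 ]
 [ 0.5257 -0.2524  0.064 ]
 [ 0.5038 -0.2488  0.064 ]] [[ 0.5231 -0.1909  0.064 ]]
slim -y edge top [[ 0.5087 -0.2318  0.11  ]
 [ 0.5202 -0.2345  0.11  ]]
[0.5008 0.1667 0.062 ]
0.0507 -12.89
0.2009 -102.92
0.0503 167.13
0.2009 77.17
slot [0.5013 0.1673 0.062 ]
mid -y edge top [[0.4785 0.0979 0.116 ]
 [0.4908 0.095  0.116 ]]
slim in T [-0.0016 -0.0128  0.096 ]
mid in R [ 0.0001 -0.0721  0.054 ]
[array([ 0.5186, -0.2115,  0.1097]), array([ 0.5156, -0.2295,  0.1106]), array([ 0.5514, -0.1924,  0.0149]), array([ 0.5068, -0.1748,  0.0143])]
[array([0.4875, 0.1098, 0.1174]), array([0.5156, 0.2296, 0.1264]), array([0.4947, 0.1438, 0.0621])]
```

```bash
cat >> h.py <<'E'
TC=np.array([.518,-.221]); RC=np.array([.5007,.1665]); TY=np.radians(-9.7)
def tp(x,y): c,s=np.cos(TY),np.sin(TY); return TC+[c*x-s*y,s*x+c*y]
def rp(x,y): c,s=np.cos(RY),np.sin(RY); return RC+[c*x-s*y,s*x+c*y]
def st(m=''): print(m,r.current_t().__round__(2),r.current_tool_pos().round(4),r.current_contact_force().round(2),round(r.current_opening(),4))
E
python3 - <<'E'
from h import *
q=quat(TY); p=tp(-.001,.001)
r.set_gripper(.6)
r.move_to([*p,.17],q); r.move_linear([*p,.096],vel=.1); st('at')
r.set_gripper(0,60); st('grip'); wsnap('w3')
r.move_linear([*p,.22],vel=.12); st('up'); wsnap('w4'); snap('scene','s4')
E
```

```text
at 5.1 [ 0.5176 -0.2201  0.0967] [-1.34 -1.47  0.68] 0.601
grip 5.63 [ 0.5172 -0.2198  0.096 ] [1.12 1.34 0.23] -0.0019
up 6.87 [ 0.5169 -0.2197  0.2192] [ 0.15 -0.72 -0.26] 0.0007
```

View pics/w4.png

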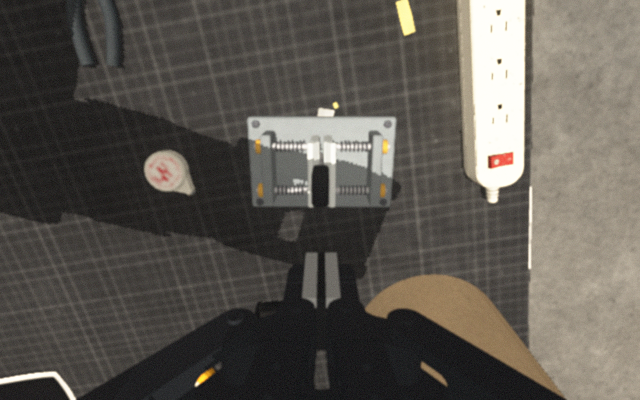

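View pics/s4.png

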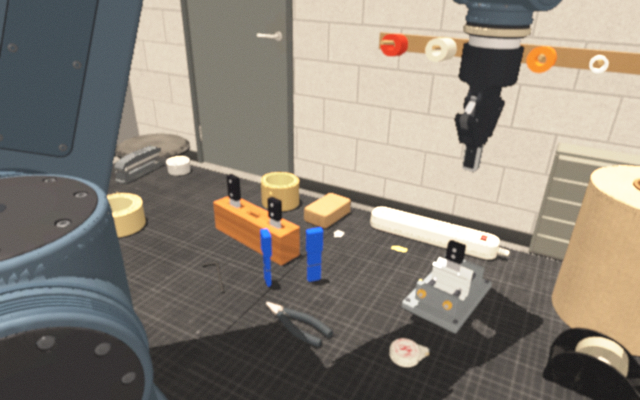

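View pics/w3.png

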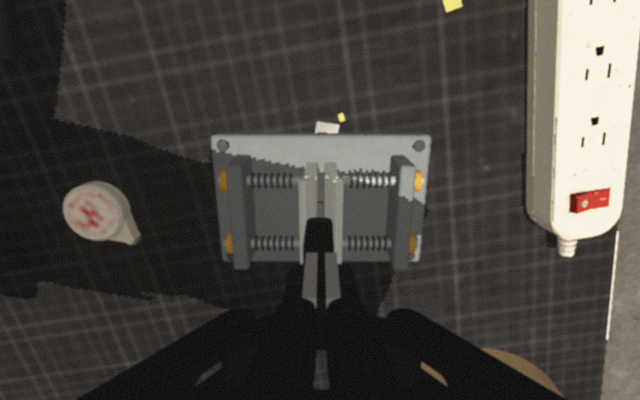

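```bash
python3 - <<'E'
from h import *
d=np.load('pics/w3.npz')
M=np.linalg.inv(d['mount'])
for p in((0,0,0),(0,0,.022),(.011,0,.022),(.011,0,-.01),(-.011,0,0.022)):
    c=M@np.array([*p,1]); print(p,(d['fx']*c[0]/c[2]+d['cx']).round(1),(d['fy']*c[1]/c[2]+d['cy']).round(1))
print(d['mount'].round(4),Ro.from_quat(r.current_ee_rot()).as_matrix().round(3))
for u,v in((320,225),(320,245),(345,195),(320,262),(313,275),(313,295)): print(u,v,world(d,u,v).round(4),d['depth'][v,u])
dw=np.load('pics/w4.npz')
for u,v in((312,256),(312,275),(312,295),(320,180)): print(u,v,world(dw,u,v).round(4),dw['depth'][v,u])
s=np.load('pics/s4.npz')
for u,v in((456,252),(473,165),(475,150),(466,128)): print(u,v,world(s,u,v).round(4))
E
python3 -c "
from h import *
crop('s4',(430,90,540,300),2.8,'s4a');crop('w3',(260,150,390,400),2.4,'w3a')"
```

```text
(0, 0, 0) 319.4 254.4
(0, 0, 0.022) 319.5 235.9
(0.011, 0, 0.022) 319.5 217.3
(0.011, 0, -0.01) 319.3 242.9
(-0.011, 0, 0.022) 319.6 253.9
[[ 5.000e-04 -9.487e-01 -3.162e-01  8.200e-02]
 [ 1.000e+00  5.000e-04 -0.000e+00  7.000e-04]
 [ 2.000e-04 -3.162e-01  9.487e-01 -1.592e-01]
 [ 0.000e+00  0.000e+00  0.000e+00  1.000e+00]] [[ 0.169  0.986 -0.001]
 [ 0.986 -0.169  0.001]
 [ 0.    -0.001 -1.   ]]
320 225 [ 0.5197 -0.2072  0.0895] 0.17915823
320 245 [ 0.5194 -0.2088  0.1089] 0.16120633
345 195 [ 0.5355 -0.2184  0.0143] 0.2530927
320 262 [ 0.5195 -0.2087  0.1248] 0.14614968
313 275 [ 0.5169 -0.2084  0.1349] 0.13661088
313 295 [ 0.5172 -0.2083  0.1484] 0.123732336
312 256 [ 0.516  -0.2073  0.2441] 0.14961503
312 275 [ 0.5162 -0.2079  0.2585] 0.13603677
312 295 [ 0.5165 -0.208   0.2717] 0.12358201
320 180 [ 0.5181 -0.212   0.1095] 0.27863133
456 252 [ 0.5068 -0.2246  0.0979]
473 165 [ 0.5043 -0.2255  0.2475]
475 150 [ 0.5001 -0.225   0.2714]
466 128 [ 0.4629 -0.2142  0.3113]
```

View pics/s4a.png

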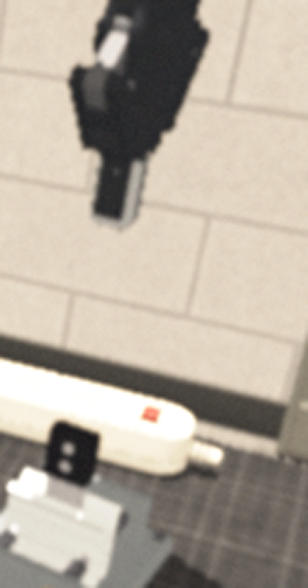

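View pics/w3a.png

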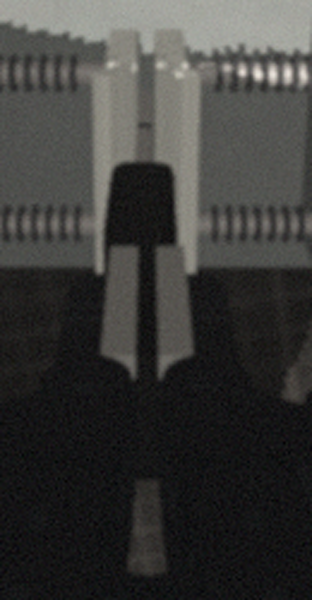

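The gripper shut on nothing. Depth puts the fingertips about 20 mm above the reported TCP, not 22 mm below it, so they passed over the grip. I'll measure this before trying again.

```bash
python3 - <<'E'
from h import *
for f in('w4','w3','w1','w2'):
    d=np.load('pics/%s.npz'%f); Mt=d['mount']; print(f)
    for u,vs in (((310,range(246,266,2)),(333,range(246,266,2))) if f in('w4','w3') else ((205,range(262,300,4)),(436,range(262,300,4)))):
        for v in vs:
            z=d['depth'][v,u]; c=np.array([(u-d['cx'])/d['fx']*z,(v-d['cy'])/d['fy']*z,z,1]); print(u,v,(Mt@c)[:3].round(4))
E
```

```text
w4
310 246 [-0.1027 -0.0119  0.2205]
310 248 [-0.1057 -0.012   0.2214]
310 250 [-0.1069 -0.0119  0.2187]
310 252 [ 0.0105 -0.004  -0.0182]
310 254 [ 0.012  -0.0039 -0.0229]
310 256 [ 0.0117 -0.0038 -0.0243]
310 258 [ 0.0115 -0.0038 -0.0256]
310 260 [ 0.0114 -0.0038 -0.0271]
310 262 [ 0.0117 -0.0037 -0.0295]
310 264 [ 0.012  -0.0036 -0.0317]
333 246 [-0.1021  0.0149  0.2193]
333 248 [-0.105   0.015   0.2199]
333 250 [-0.1076  0.015   0.22  ]
333 252 [ 0.012   0.0059 -0.021 ]
333 254 [ 0.0117  0.0059 -0.0223]
333 256 [ 0.0114  0.0058 -0.0237]
333 258 [ 0.0121  0.0057 -0.0266]
333 260 [ 0.0117  0.0057 -0.0277]
333 262 [ 0.012   0.0056 -0.03  ]
333 264 [ 0.082   0.0007 -0.1592]
w3
310 246 [ 0.0116 -0.0041 -0.0144]
310 248 [ 0.0104 -0.0041 -0.0141]
310 250 [ 0.0097 -0.0041 -0.0146]
310 252 [ 0.011  -0.004  -0.0192]
310 254 [ 0.0118 -0.0039 -0.0227]
310 256 [ 0.0118 -0.0038 -0.0244]
310 258 [ 0.0117 -0.0038 -0.026 ]
310 260 [ 0.0112 -0.0038 -0.0268]
310 262 [ 0.0115 -0.0037 -0.0289]
310 264 [ 0.0118 -0.0036 -0.0312]
333 246 [0.0021 0.0069 0.0051]
333 248 [0.001  0.0069 0.0051]
333 250 [-0.
[... 925 characters left out ...]
  0.0433 -0.0448]
w2
205 262 [-0.1349 -0.1442  0.2413]
205 266 [-0.1399 -0.1443  0.2402]
205 270 [ 0.0109 -0.0448 -0.0344]
205 274 [ 0.0117 -0.0434 -0.0389]
205 278 [ 0.0114 -0.0427 -0.0413]
205 282 [ 0.0108 -0.0422 -0.0431]
205 286 [ 0.0094 -0.0421 -0.0436]
205 290 [ 0.008  -0.0421 -0.0441]
205 294 [ 0.0068 -0.042  -0.0448]
205 298 [ 0.0057 -0.0418 -0.0458]
436 262 [-0.1194  0.1346  0.213 ]
436 266 [-0.1189  0.1314  0.2026]
436 270 [ 0.0119  0.0453 -0.0361]
436 274 [ 0.0118  0.0445 -0.039 ]
436 278 [ 0.0116  0.0437 -0.0415]
436 282 [ 0.0109  0.0433 -0.0431]
436 286 [ 0.0095  0.0433 -0.0436]
436 290 [ 0.0083  0.0432 -0.0444]
436 294 [ 0.0066  0.0433 -0.0444]
436 298 [ 0.0052  0.0433 -0.0449]
```

```bash
python3 - <<'E'
from h import *
p=tp(-.001,.001)
r.set_gripper(.6); r.move_linear([*p,.10],vel=.15)
r.move_linear([*p,.054],vel=.08); st('at')
r.set_gripper(0,60); st('grip'); wsnap('w5')
E
```

```text
at 9.18 [ 0.5173 -0.2199  0.0541] [-0.09  0.    0.19] 0.5999
grip 9.6 [ 0.5173 -0.2199  0.0544] [-2.09  0.83  4.8 ] 0.1552
```

View pics/w5.png

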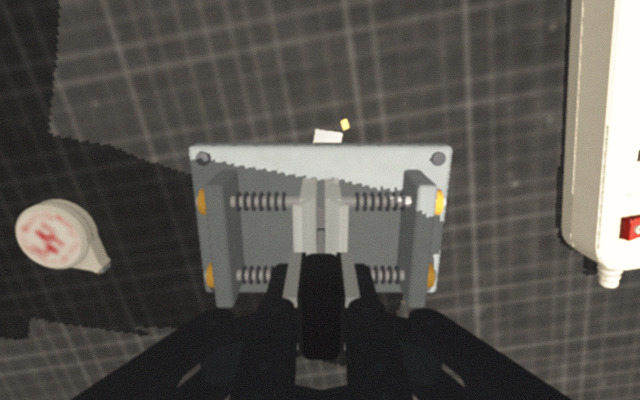

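The grip closed on the 14 mm handle (opening 0.155). Next I lift it.

```bash
python3 - <<'E'
from h import *
p=tp(-.001,.001)
r.move_linear([*p,.19],vel=.12); st('up')
t=rp(0,0)
r.move_to([*t,.19],quat(RY)); st('over'); wsnap('w6'); snap('scene','s6')
crop('w6',(220,100,420,400),2,'w6a'); crop('s6',(190,40,340,270),2.6,'s6a')
E
```

```text
up 10.93 [ 0.5168 -0.2197  0.1892] [-0.27  0.6  -1.1 ] 0.1549
over 12.38 [0.501  0.1657 0.19  ] [ 0.4  -0.07 -0.89] 0.1559
```

View pics/w6a.png

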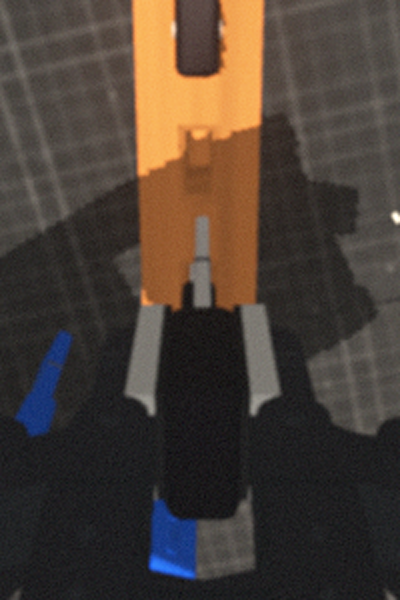

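View pics/s6a.png

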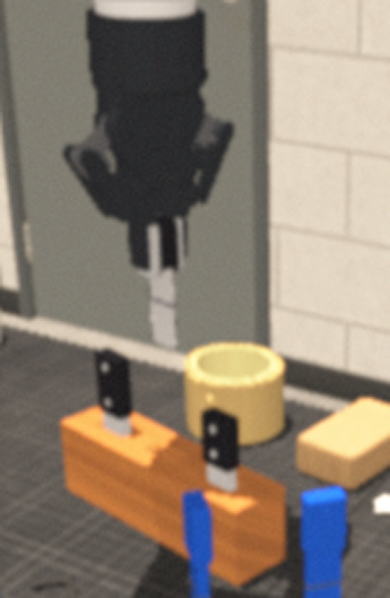

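```bash
python3 - <<'E'
from h import *
d=np.load('pics/w6.npz')
def tool(u,v):
    z=d['depth'][v,u]; c=np.array([(u-d['cx'])/d['fx']*z,(v-d['cy'])/d['fy']*z,z,1]); return (d['mount']@c)[:3].round(4)
for v in range(204,250,4): print(v,tool(321,v))
row=d['pixels'][214:242:6,308:336].astype(int).sum(2); print(row)
# slot mouth corners in crop /2 + (220,100) 
S=np.array([world(d,u/2+220,v/2+100,.062) for u,v in((181,125),(214,125),(213,193),(184,193))]); print(S.round(4),S.mean(0).round(4))
L=np.array([world(d,u/2+220,v/2+100,.062) for u,v in((135,60),(262,60),(141,270),(259,270))]);
c,s=np.cos(-RY),np.sin(-RY)
print([(np.array([[c,-s],[s,c]])@(q[:2]-RC)).round(4) for q in L])
E
```

```text
204 [-0.0186  0.0008  0.1285]
208 [0.0114 0.0008 0.0358]
212 [0.0112 0.0008 0.0297]
216 [0.0119 0.0008 0.0218]
220 [0.011  0.0008 0.0182]
224 [0.0109 0.0008 0.0129]
228 [0.0118 0.0008 0.0055]
232 [0.0113 0.0008 0.0017]
236 [ 0.0108  0.0008 -0.002 ]
240 [ 0.0116  0.0008 -0.0081]
244 [ 0.0114  0.0007 -0.0119]
248 [ 0.0116  0.0007 -0.0163]
[[301 298 293 302 297 297 288 291 278 310 350 359 386 379 384 375 320 297
  282 283 272 274 264 264 268 255 276 267]
 [295 302 285 285 303 298 294 286 298 308 347 351 374 373 375 356 323 296
  281 271 280 259 263 253 261 255 247 269]
 [301 287 302 300 301 295 272 284 300 299 361 354 364 377 367 341 330 299
  276 278 274 271 266 266 261 261 258 269]
 [302 286 269 270 271 261 276 318 339 334 342 383 360 372 390 344 298 272
  262 271 251 262 250 250 255 281 270 271]
 [295 303 282 256 242 235 285 352 365 367 347 369 369 364 371 362 318 278
  266 249 258 274 261 259 252 252 274 264]]
[[0.4974 0.1846 0.062 ]
 [0.5105 0.1815 0.062 ]
 [0.5037 0.1531 0.062 ]
 [0.4918 0.1559 0.062 ]] [0.5009 0.1688 0.062 ]
[array([-0.0253,  0.0432]), array([0.0251, 0.0432]), array([-0.0253, -0.0477]), array([ 0.0262, -0.0477])]
```

```bash
python3 - <<'E'
from h import *
t=rp(-.0006,.0013)
r.move_linear([*t,.112],vel=.1); r.sleep(.1); st('pre'); 
for z in(.104,.098,.09,.08,.07,.062,.057,.054,.052):
    r.move_linear([*t,z],vel=.05); st()
    f=r.current_contact_force()
    if np.linalg.norm(f)>15: print('stop'); break
wsnap('w7'); snap('scene','s7'); crop('w7',(220,100,420,400),2,'w7a'); crop('s7',(190,40,340,270),2.6,'s7a')
E
```

```text
pre 13.51 [0.5008 0.168  0.1126] [ 0.43  0.01 -1.5 ] 0.1579
 13.82 [0.5002 0.1679 0.1037] [-0.72 -0.93 -1.02] 0.1547
 14.08 [0.5002 0.1678 0.0976] [-0.54 -0.28 -1.07] 0.1599
 14.39 [0.5002 0.1679 0.0896] [-0.87 -0.16 -0.84] 0.159
 14.74 [0.5002 0.1678 0.0796] [ 0.07 -0.42  0.32] 0.154
 15.09 [0.5002 0.1679 0.0696] [ 0.16 -0.01 -1.03] 0.1564
 15.4 [0.5002 0.1679 0.0616] [-0.23  0.61 -0.58] 0.1578
 15.65 [0.5002 0.1678 0.0567] [-0.4  -0.35 -1.46] 0.1588
 15.9 [0.5003 0.1679 0.0539] [-1.15 -0.68 -0.96] 0.1544
 16.15 [0.5008 0.168  0.0524] [-1.28 -0.13  4.36] 0.1562
```

View pics/s7a.png

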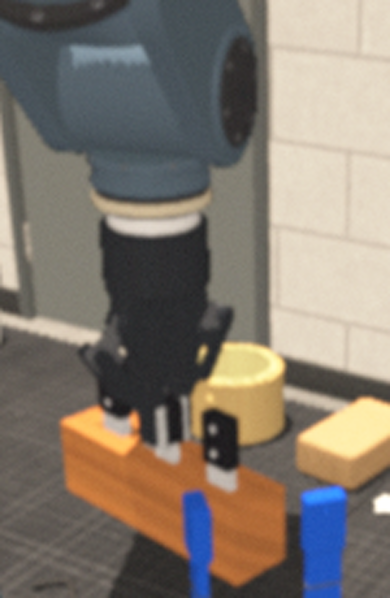

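It went in freely and touched the floor at the expected depth (+4.4 N), so I release it.

```bash
python3 - <<'E'
from h import *
t=rp(-.0006,.0013)
r.set_gripper(.5); st('open')
r.move_linear([*t,.16],vel=.12)
p=rp(.0,-.09); r.move_to([*p,.17],quat(RY)); wsnap('w8'); snap('scene','s8'); st()
crop('w8',(240,60,400,330),2.2,'w8a'); crop('s8',(190,40,340,270),2.6,'s8a')
E
```

```text
open 16.64 [0.5003 0.1679 0.0519] [-0.61  0.17 -0.03] 0.4999
 18.25 [0.4805 0.0793 0.1696] [-0.01 -0.11  0.51] 0.4988
```

View pics/w8a.png

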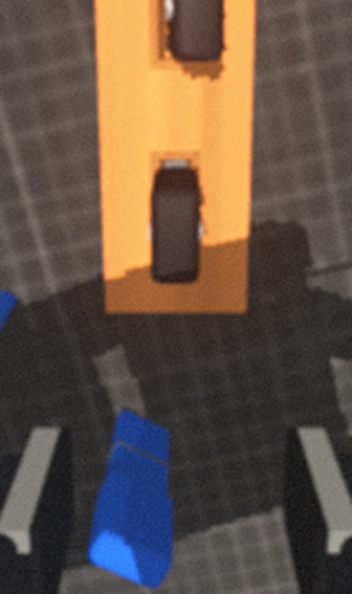

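View pics/s8a.png

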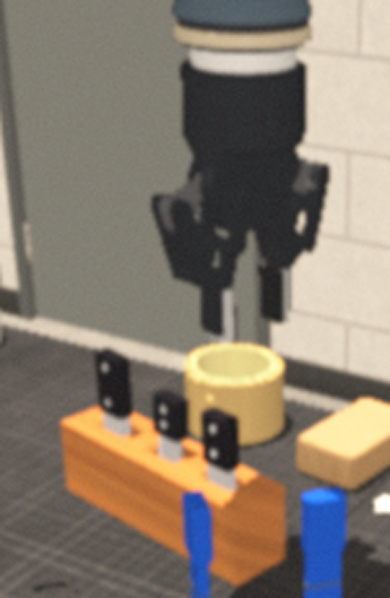

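```bash
python3 - <<'E'
from h import *
d=np.load('pics/w8.npz')
f=lambda u,v,z: world(d,u/2.2+240,v/2.2+60,z)
c,s=np.cos(-RY),np.sin(-RY); M=np.array([[c,-s],[s,c]])
for n,u,v,z in(('midtop -y',175,281,.116),('mid bottom+y',178,170,.074),('slim top-y',197,60,.108),('mid blade',175,160,.062)):
    print(n,(M@(f(u,v,z)[:2]-RC)).round(4))
print(world(d,240+175/2.2,60+230/2.2))
# lean: side x at top and bottom of +y face
E
```

```text
midtop -y [-0.0002 -0.0723]
mid bottom+y [ 0.0007 -0.0475]
slim top-y [ 0.0058 -0.013 ]
mid blade [-0.0003 -0.046 ]
[0.48761023 0.1104011  0.11598651]
```

```bash
python3 - <<'E'
from h import *
p=rp(-.0008,-.0585)
r.move_to([*p,.15],quat(RY)); r.move_linear([*p,.056],vel=.1); st('at')
r.set_gripper(0,80); st('grip')
r.move_linear([*p,.19],vel=.1); st('up')
r.move_to([*tp(-.0008,0),.19],quat(TY)); r.sleep(.1); st('over'); wsnap('w9'); snap('scene','s9')
crop('w9',(220,100,420,400),2,'w9a'); crop('s9',(390,60,540,340),2.1,'s9a')
d=np.load('pics/w9.npz')
for v in range(196,262,6):
    z=d['depth'][v,321]; c=np.array([(321-d['cx'])/d['fx']*z,(v-d['cy'])/d['fy']*z,z,1]); print(v,(d['mount']@c)[:3].round(4))
E
```

```text
at 19.62 [0.4871 0.1097 0.0565] [-0.86  0.43 -0.22] 0.5012
grip 19.98 [0.487  0.1097 0.0565] [-1.7  -0.27  6.75] 0.1499
up 21.48 [0.4865 0.1096 0.1894] [-0.54  0.86 -0.29] 0.1538
over 22.83 [ 0.5175 -0.2197  0.19  ] [ 0.09 -0.17 -0.16] 0.1553
196 [-0.0269  0.0009  0.1761]
202 [-0.0335  0.0009  0.1771]
208 [0.0107 0.0008 0.0376]
214 [0.0103 0.0008 0.0289]
220 [0.0102 0.0008 0.0201]
226 [0.0113 0.0008 0.0091]
232 [0.0106 0.0008 0.0031]
238 [ 0.0109  0.0008 -0.0045]
244 [ 0.0104  0.0008 -0.0099]
250 [ 0.0124  0.0008 -0.02  ]
256 [ 0.0126  0.0008 -0.026 ]
```

View pics/w9a.png

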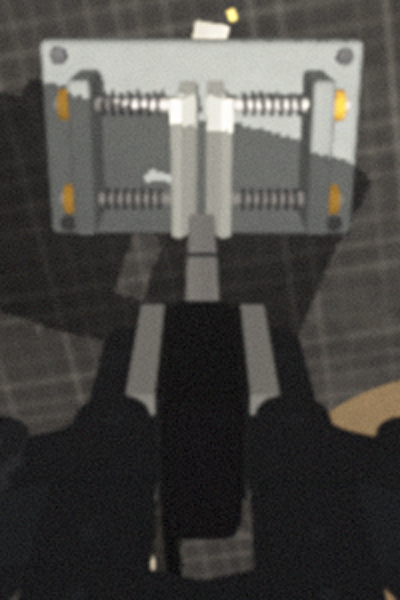

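View pics/s9a.png

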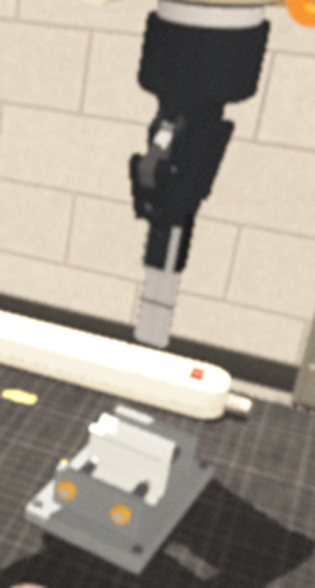

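```bash
python3 - <<'E'
from h import *
crop('w9',(295,135,345,225),6.5,'w9b')
d=np.load('pics/w9.npz')
c,s=np.cos(-TY),np.sin(-TY); M=np.array([[c,-s],[s,c]])
for u,v,z in((169,97,.064),(234,97,.064),(172,237,.064),(231,237,.064),(41,40,.014),(363,42,.014),(349,233,.014),(53,234,.014)):
    print(u,v,(M@(world(d,u/2+220,v/2+100,z)[:2]-TC)).round(4))
print('tool',M@(r.current_tool_pos()[:2]-TC))
E
```

```text
169 97 [-0.0132  0.0306]
234 97 [0.0129 0.0307]
172 237 [-0.0127 -0.0296]
231 237 [ 0.0125 -0.0295]
41 40 [-0.0739  0.0476]
363 42 [0.074 0.047]
349 233 [ 0.0739 -0.047 ]
53 234 [-0.0745 -0.0479]
tool [-0.00069116  0.00097246]
```

View pics/w9b.png

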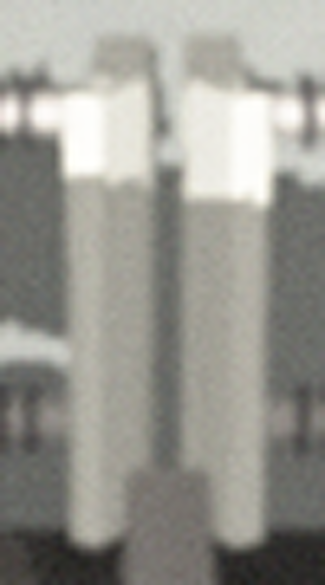

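```bash
python3 - <<'E'
from h import *
t=tp(-.0008,.0005)
r.move_linear([*t,.115],vel=.1); st('pre')
for z in(.108,.102,.097,.092,.087,.082,.077,.073):
    r.move_linear([*t,z],vel=.03); st()
    if np.linalg.norm(r.current_contact_force())>35: print('stop'); break
r.sleep(.3); st('rest'); wsnap('w10'); snap('scene','s10')
crop('w10',(220,100,420,400),2,'w10a'); crop('s10',(390,160,510,330),3.5,'s10a')
E
```

```text
pre 23.83 [ 0.5176 -0.2205  0.1156] [ 0.01 -0.74 -1.34] 0.152
 24.22 [ 0.5172 -0.2203  0.1079] [ 0.05  0.64 -0.46] 0.1515
 24.57 [ 0.5172 -0.2203  0.1017] [-0.27  1.19 -0.42] 0.1612
 24.88 [ 0.5173 -0.2205  0.097 ] [-0.37  0.26  2.54] 0.1525
 25.2 [ 0.5175 -0.2207  0.0922] [-0.98 -2.52  2.98] 0.1521
 25.52 [ 0.5172 -0.2203  0.0868] [-0.33 -1.21 -0.38] 0.1548
 25.83 [ 0.5171 -0.2202  0.0818] [-0.34 -1.91 -0.24] 0.1553
 26.15 [ 0.5171 -0.2203  0.0768] [ 0.53 -0.65 -1.11] 0.1531
 26.43 [ 0.5172 -0.2203  0.0729] [-0.01 -0.77  0.01] 0.1576
rest 26.73 [ 0.5172 -0.2203  0.0729] [-1.04 -1.18 -1.56] 0.1595
```

View pics/s10a.png

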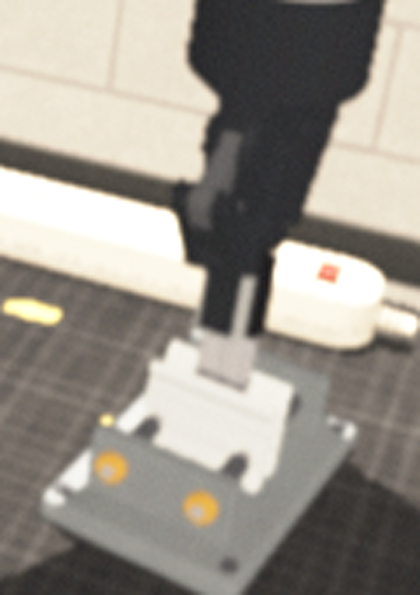

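View pics/w10a.png

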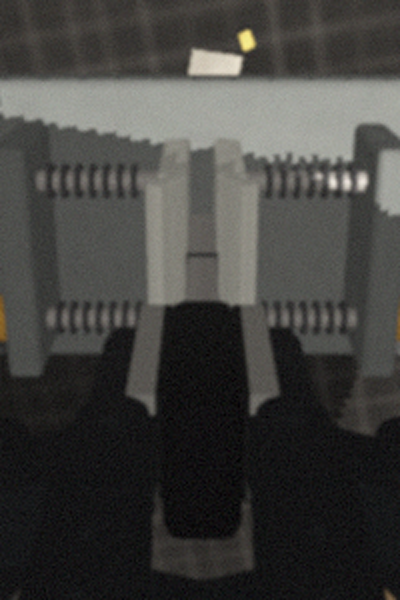

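```bash
python3 - <<'E'
from h import *
crop('w10',(285,160,355,265),5.5,'w10b'); crop('s10',(425,240,475,290),11,'s10b')
d=np.load('pics/w10.npz')
for v in range(206,250,3):
    z=d['depth'][v,321]; print(v,world(d,321,v).round(4),d['pixels'][v,319:324].astype(int).sum()//15)
print(r.current_torque().round(2), Ro.from_quat(r.current_ee_rot()).as_matrix().round(3)[:,2])
E
```

```text
206 [ 0.5188 -0.2157  0.0153] 85
209 [ 0.5198 -0.2095  0.0382] 92
212 [ 0.5198 -0.2099  0.042 ] 91
215 [ 0.5198 -0.2096  0.0475] 92
218 [ 0.5198 -0.2099  0.0511] 90
221 [ 0.5198 -0.2099  0.0556] 89
224 [ 0.5197 -0.2104  0.0585] 90
227 [ 0.5199 -0.2094  0.0648] 56
230 [ 0.5198 -0.2099  0.0676] 90
233 [ 0.5197 -0.2105  0.0698] 90
236 [ 0.5197 -0.2101  0.0742] 90
239 [ 0.5198 -0.2097  0.0786] 92
242 [ 0.5198 -0.21    0.0812] 90
245 [ 0.5198 -0.21    0.0843] 88
248 [ 0.5198 -0.2099  0.0877] 90
[-0.3  -0.   -0.02] [-0.  0. -1.]
```

View pics/w10b.png

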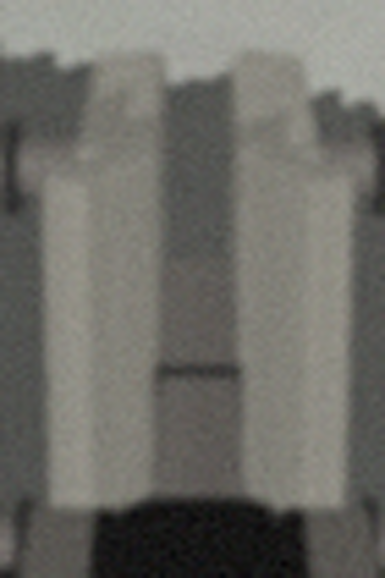

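View pics/s10b.png

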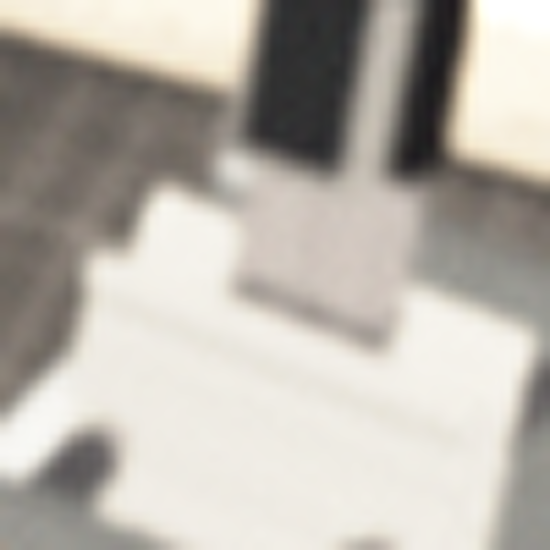

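```bash
python3 - <<'E'
from h import *
d=np.load('pics/w10.npz')
c,s=np.cos(-TY),np.sin(-TY); M=np.array([[c,-s],[s,c]])
for u,v,z in((44,180,.064),(355,180,.064),(50,500,.064),(348,500,.064),(155,370,.064),(240,370,.064)):
    print((M@(world(d,u/5.5+285,v/5.5+160,z)[:2]-TC)).round(4))
for i in range(4): r.sleep(.05); st()
E
```

```text
[-0.0139  0.0296]
[0.0139 0.0296]
[-0.0141 -0.0021]
[ 0.0141 -0.002 ]
[-0.0041  0.0112]
[0.0038 0.0112]
 26.88 [ 0.5172 -0.2203  0.0729] [ 0.06 -1.63 -2.17] 0.1477
 26.93 [ 0.5172 -0.2203  0.0729] [ 0.48 -1.4  -1.36] 0.1539
 26.98 [ 0.5172 -0.2203  0.0729] [-0.04 -0.94 -2.02] 0.1542
 27.03 [ 0.5172 -0.2203  0.0729] [-0.7  -1.02 -2.21] 0.1529
```

```bash
python3 -c "
from h import *
crop('s10',(190,150,340,280),5,'s10c')"
```

```text
(no output)
```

View pics/s10c.png

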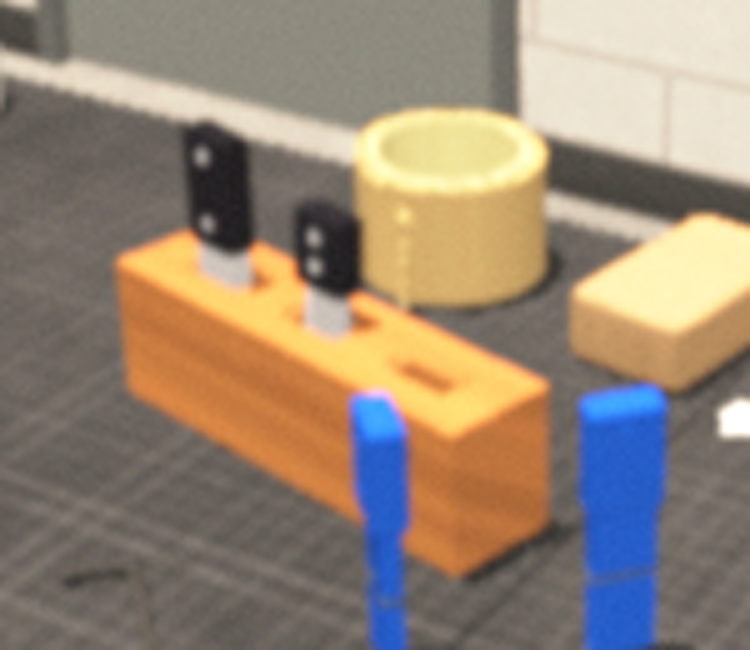

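The slim gauge stands home in the middle slot, the stout gauge and cork block are undisturbed, and the right-hand slot is now empty. I'm handing in.

```bash
python3 -c "
from h import *
print(r.hand_in())"
```

```text
the job is handed in; nothing more can be done
None
```

I put the slim gauge home in the rack's middle slot and let go. The middle gauge is between the tensioner's plates, still gripped, and I handed the job in at about 27 s. No verdict was reported.

**Last checks**
- **Middle gauge:** the dark line reads about 64.5 mm above the table, against plate tops at 64 mm. The blade is upright and centred to about 0.2 mm. Both plates are pushed outward by about 1.3 mm each, with no gap visible beside the blade.
- **Slim gauge:** it touched the slot floor at the expected depth and stands in the slot, leaning about 3–4 degrees.
- **Other things:** the stout gauge, the cork block and the blue lookalikes look unmoved.

**What failed or disagreed**
- **Missed first grasp:** the gripper shut above the slim gauge. Depth images showed the fingertips about 20 mm behind the reported TCP, where `r.finger_overhang` puts them 22 mm ahead. I corrected for the 42 mm, and both later grasps held.
- **Low drag:** the wrist force read only about 3 N while the plates were being spread and near zero afterwards, not the 5–15 N given. I sampled it only at the end of each short move. That both plates press on the blade is therefore judged from the images, not from the force reading.

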